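Unpin and open the specimen transport case

ROBOT

A 7-joint arm with a two-finger parallel gripper is mounted at the origin on the work surface. World frame = base frame: x ahead of the robot, y to its left, z up, the work surface at z = 0. Lengths are in m, angles in rad, forces in N, time in s.
With the tool pointing down it reaches from about 0.425 to 1.025 m from the base axis. Payload 3.6 kg.
Tool frame: the origin (TCP) lies between the finger pads; the fingertips stand 8 mm ahead of it and the grasp point (between the pads) lies 11 mm behind it; z points along the fingers, y is the direction in which the jaws open and shut (so a half turn about z gives the same grasp; the last joint's range is limited). The gripper opens to 85 mm and grips with 20 to 120 N. Pads are 22 mm wide; open, the fingers measure 114 mm over their backs; the gripper's body (76 mm by 85 mm) begins 54 mm behind the grasp point. The pads swing forward as they close: fully open they stand 13 mm farther back than shut.
Start: joints at [-1.363, 0.591, 0.048, 1.609, -0.033, 0.943, -0.034], TCP at [0.215, 0.692, 0.239] pointing down, gripper open.
Joint ranges: [-2.69, 2.69], [-0.47, 2.24], [-1.27, 1.36], [0.19, 2.51], [-1.53, 4.68], [0.08, 2.07], [-3.09, 3.09]. Speed limits (rad/s): [2.57, 2.57, 3.14, 3.14, 3.14, 3.14, 3.14].

INTERFACE

Orientations are given as a unit quaternion [x, y, z, w].
In Python, from bench import env gives the robot as it stands. Calls block until the motion is done:
- env.move_ptp(position, orientation): joint-space move of the TCP to a pose.
- env.line_to(position, frame=None, feed=0.15): straight line of the TCP; frame=None keeps the orientation; feed is the mean speed in m/s.
- env.set_joints(angles): joint-space move.
- env.let_go() and env.grab(f_grip=None): open the fingers fully, or close them until they stop; f_grip is the grip in N (None keeps the last).
- env.dwell(seconds).
- env.inverse_kinematics(position, orientation): joint angles nearest the present ones, or None.
- env.get_obs(): the state.
- env.camera(name): name is "scene" or "top" or "wrist"; returns a dict with "image" (400x640x3 uint8, red, green, blue), "depth" (400x640 float32, m along the optical axis (not along the pixel's ray), 0 where there is no reading), "vertical_fov" (degrees; the focal length in pixels is half the picture's height over the tangent of half this angle, whatever the lens; pixels are square), "cx", "cy" (the principal point, pixels), "rvec" (rotation vector, rad) and "tvec" (3), from world to camera coordinates, as OpenCV has them. Camera axes: x right, y down, z forward; pixel columns grow to the right and rows downward; lengths in m; the calibration is good to about 2 mm. A picture is of the moment at which its call begins.
A pose or a line that the arm cannot do raises env.Unreachable and nothing moves.
- env.sign_off(): hands the job in, once; it reports no verdict.
Trained networks look in the newest picture that a camera, given by its name, has taken for a name from the list of things; names that differ only in an ending like _2 or _b are one class to them, and where a whole thing is asked for, a point or a joint stands for the part that bears it (a point fixed in the world has none). Each returns a list of dicts, best first, with "confidence" (0 to 1); they miss things now and then, are a little off and sometimes report something else, mostly with a low value. They report only what shows in the picture. A call takes as long as a camera call. They do not tell look-alikes from the thing itself.
- env.find_in(camera, thing): "centre" ([column, row] in pixels, amid what is visible of it).
- env.landmark_of(camera, thing): "centre" ([column, row] in pixels: a listed point, or the origin of a listed thing).
The state is a dict: "time": time; "qpos": joint angles; "qvel": joint speeds; "tau": joint torques, N m; "tool_pos": TCP position; "ee_rot": TCP orientation; "ft_force": force on the tool from outside, world axes, zero at the start; "moment": the same for the moment, N m; "opening": opening from 0.0 (shut) to 1.0 (fully open).
Only numpy, scipy, OpenCV 4.12 (cv2) and the standard library are available. Lean on these libraries where they do the work, as an engineer would, in place of code of your own. Each camera call takes 0.05 s, during which the arm holds its last target.

TASK

The aluminium specimen case has arrived at the blood bench with its lid pinned shut. Draw the retaining pin sideways out of the hasp staple and lay it down flat inside the steel instrument tray (set it down, do not drop it), then raise the lid until it stands upright on its hinges, so that the tubes can be unpacked. Leave the tray and the other things on the bench where they are.

Things in the scene. Friction and masses are not known exactly. Their poses are not given: they have to be found in the camera images.
- case: Aluminium case, black corners, 140 deep (x) x 260 wide (y) x 112 mm high with its lid; it does not shift on the bench. Origin under its centre; x points from the hasp side (front, towards the robot) to the hinge side, y to the left seen from the robot, z up. In front of the lid's front edge: a hasp (right, y = -50 mm) and a grab handle (left, y = +67 mm). Inside: a rack of capped tubes.
- staple (a point): Centre of the eye of the hasp staple, 118 mm above the bench, 42 mm in front of the case's front wall (112 mm in front of its centre). The staple is an upside-down U of steel flat bar, 20 mm wide along y, fixed to the case; its eye is 12 mm wide (x), 12 mm high, and runs along the case's y.
- hasp_plate (a point): Centre of the slot of the hasp plate, on its top face, 112 mm above the bench. The plate is part of the lid: steel, 60 mm along y, 4 mm thick, reaching 64 mm out from the case; its slot fits over the staple. The pin lies on it inside the eye, so that the lid cannot rise.
- pin: Loose retaining pin, 132 mm long, 60 g: steel shaft 8 mm thick, square black ribbed grip 20 x 20 x 50 mm. Origin on its axis; its y runs along it to the free tip at y = +46 mm; the grip spans y = -36 to -86. It starts level through the staple, parallel to the case's y, grip to the right, and draws out only along the case's -y (4 mm play): 60 mm frees the tip of the staple, 85 mm of the hasp plate too.
- pin_grip (a point): Middle of the pin's grip, on its axis, 116 mm above the bench at the start; 42 mm in front of the case's front wall, free on both sides.
- pin_tip (a point): Free tip of the pin's shaft.
- pin_mid (a point): Middle of the pin's length, on its axis.
- tray: Open stainless instrument tray, loose, 400 g, 210 (x) x 120 (y) x 30 mm high, walls and floor 3 mm. Origin under its centre, x along its length. The pin (132 mm) fits lying along its length, not across it. It stands on the bench left or right of the case.
- lid (a joint): Hinge of the lid along the rear top edge of the case, rad: 0 shut, 1.57 upright, stop at 1.75. Stiff friction hinge: the lid (420 g) stays where it is left; raising it by the handle takes about 5 N.
- lid_handle (a point): Middle of the lid's grab handle: a round steel bar, 12 mm diameter and 90 mm long along the case's y, carried 42 mm out in front of the lid's front edge by an arm at each end, at lid height (106 mm above the bench when shut). The gap between bar and case is 36 mm. It swings with the lid on a radius of 182 mm about the hinge: up and away from the robot.
- lid_hinge (a point): Point on the hinge axis (along the case's y) level with the middle of the handle; 100 mm above the bench, 70 mm behind the case's centre.
- tube_block: Bystander: white foam block 190 x 100 x 45 mm holding five capped tubes (84 mm high over the caps), on the side of the case where the tray is not. Origin under its centre.
- label_roll: Bystander: paper label roll, 90 mm across, 35 mm high, lying near the robot. Origin under its centre.
- reagent_bottle: Bystander: white bottle, 60 mm across, 130 mm high. Origin under its centre.
- pipette: Bystander: hand pipette lying near the robot, 280 mm long, 24 mm high. Origin on the bench below its body, x towards its tip.
- control_jar: Bystander: amber glass jar, 64 mm across, 50 mm high. Origin under its centre.
There are look-alikes about, which are no part of the job. Of the things shaped like the pin, the steel one is meant.

How it is judged:
On the way, in this order (a step that is already met when the one before it is completed fails the run):
1. the pin is drawn right out of the staple, the lid still shut (y of pin_tip in the frame of case below -0.062 m and value of joint lid below 0.1 rad), for 0.1 s.
2. the pin lies flat in the tray, let go, the lid still shut (x of pin_mid in the frame of tray between -0.085 and 0.085 m and y of pin_mid in the frame of tray between -0.05 and 0.05 m and z of pin_mid in the frame of tray below 0.03 m and angle between pin's own y axis and vertical between 1.4 and 1.74 rad and contact force between the fingers and pin below 0.05 N and linear speed of pin below 0.03 m/s and value of joint lid below 0.1 rad), for 0.2 s.
3. the lid stands upright (value of joint lid above 1.4 rad), for 0.2 s.
At the end, for the whole second after the job is handed in: The pin lies flat (within 10 degrees) and still inside the tray, its middle over the tray floor and less than 30 mm above the tray's underside; the lid is at 1.4 rad or more (upright within 10 degrees, or leaning back) and still; the tray has moved less than 50 mm (x of pin_mid in the frame of tray between -0.085 and 0.085 m and y of pin_mid in the frame of tray between -0.05 and 0.05 m and z of pin_mid in the frame of tray below 0.03 m and angle between pin's own y axis and vertical between 1.4 and 1.74 rad and contact force between the fingers and pin below 0.05 N and linear speed of pin below 0.03 m/s and value of joint lid above 1.4 rad and velocity of joint lid between -0.1 and 0.1 rad/s and distance of tray from where it was at the start of the episode below 0.05 m and angle between tray's own z axis and vertical below 0.1 rad); the robot touches nothing.
It fails at once if the pin is let fall from more than 50 mm above its resting height (contact force between pin and anything else below 0.01 N and height (world z) of pin_mid above 0.063 m and horizontal distance between pin_mid and staple above 0.06 m).
It fails at once if another thing on the bench is pushed more than 40 mm or knocked over (distance of any of tube_block, label_roll, reagent_bottle, pipette, control_jar from where it was at the start of the episode above 0.04 m or angle between any of tube_block, label_roll, reagent_bottle, pipette, control_jar's own z axis and vertical above 0.4 rad).
It also fails if it takes over 58 s, if anything falls off the work surface, if the arm or the gripper's body presses on something with over 40 N, if the wrist force passes 120 N, or if a joint passes its speed limit or range.

## Working session

There is one attempt and no reset: what is moved stays moved. The work goes in short steps, each a Python script; the robot and the scene stay as the last script left them, time stands still between calls to the robot, and variables do not carry over. Pictures are saved under pics/ and viewed, and the job is handed in when it is done.

```bash
mkdir -p pics; ls
cat > h.py <<'E'
import numpy as np, cv2
from bench import env
def cam(n,save=None):
    c=env.camera(n); 
    if save: cv2.imwrite('pics/'+save+'.png',c['image'][:,:,::-1])
    return c
def K(c):
    f=200/np.tan(np.radians(c['vertical_fov'])/2)
    return f
def pix2w(c,uv,z=None,depth=None):
    f=K(c);R=cv2.Rodrigues(np.array(c['rvec'],float))[0];t=np.array(c['tvec'],float).ravel()
    d=np.array([(uv[0]-c['cx'])/f,(uv[1]-c['cy'])/f,1.])
    C=-R.T@t; w=R.T@d
    if z is not None: s=(z-C[2])/w[2]
    else:
        s=depth if depth else c['depth'][int(round(uv[1])),int(round(uv[0]))]
    return C+s*w
def w2pix(c,p):
    f=K(c);R=cv2.Rodrigues(np.array(c['rvec'],float))[0];t=np.array(c['tvec'],float).ravel()
    q=R@np.array(p)+t
    return np.array([c['cx']+f*q[0]/q[2],c['cy']+f*q[1]/q[2]])
E
python3 - <<'E'
from h import *
np.set_printoptions(precision=4,suppress=True)
for n in ['scene','top','wrist']:
    c=cam(n,n+'0'); print(n,{k:(v if k not in('image','depth') else 0) for k,v in c.items()})
    if n=='wrist': continue
    for t,z in [('case',0),('staple',.118),('hasp_plate',.112),('pin_grip',.116),('pin_tip',.116),('pin_mid',.116),('lid_handle',.106),('lid_hinge',.1),('tray',0),('tube_block',0),('label_roll',0),('reagent_bottle',0),('pipette',0),('control_jar',0)]:
        for r in env.landmark_of(n,t)[:3]: print(t,np.array(r['centre']),round(r['confidence'],2),pix2w(c,r['centre'],z))
print(env.get_obs())
E
```

```text
pics
scene {'image': 0, 'depth': 0, 'vertical_fov': 42.41940326450065, 'cx': 323.75786239141496, 'cy': 198.06305846876467, 'rvec': array([ 1.3303,  1.9908, -1.0176]), 'tvec': array([ 0.1483, -0.1406,  1.8686])}
case [267.7 255. ] 0.64 [ 0.6051 -0.0849  0.    ]
staple [272.2 193.2] 0.77 [ 0.4809 -0.1283  0.118 ]
hasp_plate [277.  198.4] 0.86 [ 0.4911 -0.1084  0.112 ]
hasp_plate [267.7 190.6] 0.46 [ 0.4665 -0.1502  0.112 ]
pin_grip [254.  191.1] 0.68 [ 0.4897 -0.1822  0.116 ]
pin_grip [295.7 194.4] 0.65 [ 0.4569 -0.0657  0.116 ]
pin_grip [267.9 158.3] 0.54 [ 0.3088 -0.2295  0.116 ]
pin_tip [285.6 197.5] 0.65 [ 0.4824 -0.0855  0.116 ]
pin_tip [307.3 214.2] 0.53 [0.5303 0.002  0.116 ]
pin_tip [271.4 174.2] 0.49 [ 0.3885 -0.1772  0.116 ]
pin_mid [265.7 192.4] 0.61 [ 0.4822 -0.1485  0.116 ]
pin_mid [301.8 200.8] 0.5 [ 0.4788 -0.037   0.116 ]
pin_mid [267.5 164.1] 0.43 [ 0.3409 -0.2146  0.116 ]
lid_handle [312.4 208.9] 0.93 [0.4898 0.     0.106 ]
lid_hinge [272.4 246.4] 0.81 [ 0.6711 -0.0335  0.1   ]
lid_hinge [435.8 277.4] 0.54 [0.6191 0.3738 0.1   ]
lid_hinge [274.1 194. ] 0.16 [ 0.4592 -
[... 1867 characters left out ...]
0.    ]
wrist {'image': 0, 'depth': 0, 'vertical_fov': 65.7608341087475, 'cx': 318.5817424001533, 'cy': 197.64434957132852, 'rvec': array([-2.3038, -1.6942, -0.2855]), 'tvec': array([-0.7249, -0.041 ,  0.3796])}
{'time': 1.55, 'qpos': array([-1.3625,  0.5912,  0.0484,  1.6085, -0.0333,  0.9427, -0.0337]), 'qvel': array([ 0.    ,  0.001 , -0.0004,  0.0008,  0.0007,  0.0015,  0.0002]), 'tau': array([ -0.0007, -54.8626,   1.5457, -19.8531,   0.0094,   0.0016,
         0.    ]), 'tool_pos': array([0.2154, 0.6923, 0.2393]), 'ee_rot': array([0.1503, 0.9886, 0.    , 0.    ]), 'ft_force': array([-0.0358, -0.1532, -0.1351]), 'moment': array([ 0.0042, -0.0422, -0.0206]), 'opening': 1.0030016615931954}
```

View pics/top0.png

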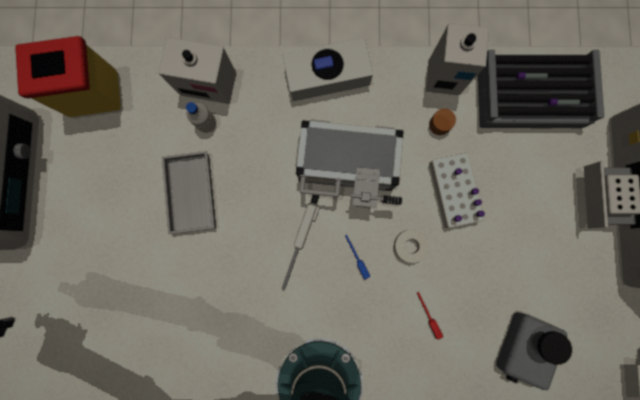

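View pics/scene0.png

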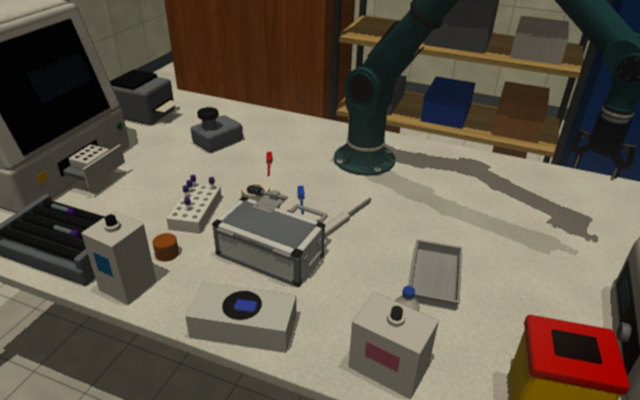

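```bash
cat >> h.py <<'E'
from scipy.spatial.transform import Rotation as Rn
np.set_printoptions(precision=4,suppress=True)
def q_down(yaw_jaw, flip=False):
    # tool z down, tool y (jaws) along yaw_jaw in world
    y=np.array([np.cos(yaw_jaw),np.sin(yaw_jaw),0]); z=np.array([0,0,-1.]); x=np.cross(y,z)
    return Rn.from_matrix(np.c_[x,y,z]).as_quat()
E
python3 - <<'E'
from h import *
o=env.get_obs()
c=cam('wrist')
R=cv2.Rodrigues(c['rvec'])[0]; C=-R.T@c['tvec'].ravel()
Rt=Rn.from_quat(o['ee_rot']).as_matrix()
print('cam in tool',Rt.T@(C-o['tool_pos'])); print(Rt.T@R.T)
c=cam('top')
# points by depth on top
ys,xs=np.mgrid[90:240,150:480]
P=np.array([pix2w(c,(u,v)) for u,v in zip(xs.ravel()[::1],ys.ravel())]).reshape(ys.shape+(3,))
np.save('top.npy',P)
for lo,hi in [(0.105,.118)]:
    m=(P[...,2]>lo)&(P[...,2]<hi)&(abs(P[...,1]+.08)<.2)&(P[...,0]>.45)
    Q=P[m]; print(len(Q),Q.min(0),Q.max(0)); r=cv2.minAreaRect(Q[Q[:,0]>.53][:,:2].astype(np.float32)*1000); print(r)
m=(P[...,1]>.28)&(P[...,1]<.45)&(P[...,0]<.64)&(P[...,2]>.012)&(P[...,2]<.05)
print(cv2.minAreaRect(P[m][:,:2].astype(np.float32)*1000),P[m][:,2].max())
for p in [(.48,-.2,.3)]:
  for a in (0,np.pi):
    print(a,env.inverse_kinematics(list(p),list(q_down(a-.05))))
E
```

```text
cam in tool [ 0.0848 -0.0002 -0.1332]
[[-0.0008 -0.945  -0.3271]
 [ 1.     -0.0009  0.0002]
 [-0.0005 -0.3271  0.945 ]]
6431 [ 0.4649 -0.2133  0.105 ] [0.6924 0.0611 0.118 ]
((600.8798828125, -75.550537109375), (264.92071533203125, 163.35604858398438), 84.48025512695312)
((510.83648681640625, 364.4951477050781), (216.9112091064453, 128.94154357910156), 7.685591220855713) 0.0394777645325759
0 [-0.4412  0.3995  1.0069  2.0299 -0.4212  0.934   0.7384]
3.141592653589793 [-0.5352  0.4914  1.1964  2.0323 -0.5524  0.9919 -2.25  ]
```

Run:
```python
from h import *
a=-.096
p=[.50,-.10,.33]; q=list(q_down(a))
env.move_ptp(p,q)
c=cam('wrist','w1')
np.savez('w1.npz',**c)
for t,z in [('staple',.118),('hasp_plate',.112),('pin_grip',.116),('pin_tip',.116),('pin_mid',.116),('lid_handle',.106),('lid_hinge',.1)]:
    for r in env.landmark_of('wrist',t)[:2]: print(t,np.array(r['centre']),round(r['confidence'],2),pix2w(c,r['centre'],z))
c2=cam('top','t1')
o=env.get_obs(); print(o['time'],o['tool_pos'],o['qpos'])
```

```text
staple [305.3 201.4] 0.67 [ 0.4804 -0.137   0.118 ]
staple [246.8 249.1] 0.63 [ 0.4005 -0.1932  0.118 ]
hasp_plate [310.1 181. ] 0.7 [ 0.4883 -0.1143  0.112 ]
pin_grip [125.9 290.8] 0.87 [ 0.2297 -0.2405  0.116 ]
pin_grip [311.3 232.5] 0.72 [ 0.4832 -0.179   0.116 ]
pin_tip [176.7 261.6] 0.97 [ 0.3076 -0.2035  0.116 ]
pin_tip [306.3 150.3] 0.82 [ 0.488 -0.077  0.116]
pin_mid [143.6 277.1] 0.93 [ 0.259  -0.2221  0.116 ]
pin_mid [209.2 159.3] 0.81 [ 0.3768 -0.0768  0.116 ]
lid_handle [308.5  69.3] 0.93 [0.4991 0.0075 0.106 ]
lid_hinge [310.9 233.9] 0.66 [ 0.4813 -0.1885  0.1   ]
lid_hinge [476.6  75.7] 0.62 [ 0.6811 -0.016   0.1   ]
5.075 [ 0.5  -0.1   0.33] [-0.598   0.2954  0.8958  2.0113 -0.2808  0.9613  0.3438]
```

View pics/w1.png

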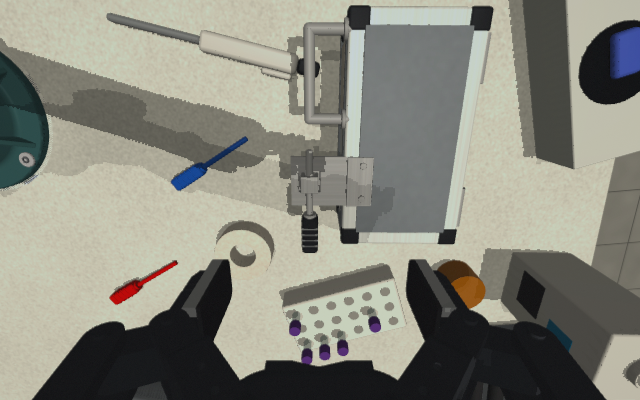

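Run:
```python
from h import *
d=np.load('w1.npz'); c={k:(d[k] if d[k].ndim else d[k].item()) for k in d}
for n,uv,z in [('tip',(309.5,150.5),.116),('grip0',(309.5,214),.12),('grip1',(309.5,252),.12),('gripmid',(310,232),.126),('staple',(309.5,184),.126),('bar0',(309,25),.112),('bar1',(309,122),.112),('cnr',(342,243),.112),('cnr2',(347,7),.112),('cnr3',(492,7),.112),('cnr4',(455,243),.112)]:
    print(n,pix2w(c,uv,z),pix2w(c,uv))
f=K(c);H=c['depth']
vs,us=np.mgrid[0:262,280:500]
P=np.array([pix2w(c,(u,v)) for u,v in zip(us.ravel(),vs.ravel())])
m=(P[:,2]>.106)&(P[:,2]<.118)
Q=P[m]; T=Q[Q[:,0]>.525]
print('lid',len(T),cv2.minAreaRect((T[:,:2]*1000).astype(np.float32)))
hd=P[(P[:,2]>.09)&(P[:,2]<.118)&(P[:,0]<.52)&(P[:,1]>-.035)&(P[:,1]<.06)]
b=hd[hd[:,0]<.505]; print('bar',cv2.minAreaRect((b[:,:2]*1000).astype(np.float32)),b[:,2].max())
g=P[(P[:,2]>.118)&(P[:,1]<-.15)]; print('grip',len(g),cv2.minAreaRect((g[:,:2]*1000).astype(np.float32)),np.median(g[:,2]),g.max(0),g.min(0))
s=P[(P[:,2]>.118)&(P[:,1]>-.15)]; print('staple',len(s),cv2.minAreaRect((s[:,:2]*1000).astype(np.float32)),np.median(s[:,2]),s.mean(0))
```

```text
tip [ 0.4916 -0.0775  0.116 ] [ 0.4919 -0.0762  0.1235]
grip0 [ 0.4838 -0.1527  0.12  ] [ 0.4836 -0.154   0.1168]
grip1 [ 0.4785 -0.2036  0.12  ] [ 0.4783 -0.2043  0.1186]
gripmid [ 0.4824 -0.1735  0.126 ] [ 0.4821 -0.1755  0.1218]
staple [ 0.488  -0.1138  0.126 ] [ 0.4881 -0.1134  0.1272]
bar0 [0.5041 0.0481 0.112 ] [0.5041 0.0484 0.1101]
bar1 [ 0.4941 -0.0467  0.112 ] [ 0.494  -0.0469  0.1095]
cnr [ 0.52   -0.1991  0.112 ] [ 0.5239 -0.2582 -0.0006]
cnr2 [0.5432 0.0602 0.112 ] [ 0.5548  0.085  -0.0037]
cnr3 [0.686  0.0466 0.112 ] [0.6867 0.0468 0.1107]
cnr4 [ 0.6623 -0.2126  0.112 ] [ 0.7119 -0.2762 -0.001 ]
lid 30680 ((595.1390991210938, -75.07859802246094), (264.4627685546875, 163.21791076660156), 84.33316802978516)
bar ((499.3313293457031, 8.273456573486328), (87.36530303955078, 11.486590385437012), 84.81758117675781) 0.11348485449358348
grip 566 ((480.4474792480469, -177.6925048828125), (54.145057678222656, 19.805728912353516), 84.42230224609375) 0.12072554327218982 [ 0.492  -0.1508  0.1248] [ 0.4697 -0.2052  0.118 ]
staple 842 ((517.4332275390625, -88.65380096435547), (133.9024658203125, 64.32453918457031), 71.61357116699219) 0.12657770695068646 [ 0.497  -0.0811  0.2319]
```

```bash
python3 - <<'E'
from h import *
x,y=.4812,-.178
env.line_to([x,y,.19],feed=.2)
env.line_to([x,y,.122],feed=.1)
o=env.get_obs(); print(o['time'],o['tool_pos'],o['ft_force'])
c=cam('wrist','w2')
env.grab(f_grip=40)
o=env.get_obs(); print(o['time'],o['tool_pos'],o['ft_force'],o['moment'],o['opening'])
cam('wrist','w3');
E
python3 -c "
import cv2;a=cv2.imread('pics/w2.png');b=cv2.imread('pics/w3.png')
import numpy as np;cv2.imwrite('pics/w23.png',np.hstack([a[:,120:500],b[:,120:500]]))"
```

```text
6.8667 [ 0.4816 -0.1782  0.1224] [-0.1683  0.6213  0.3653]
7.5333 [ 0.4812 -0.178   0.1221] [-0.7535  1.1494  2.2535] [ 0.0653  0.0019 -0.0249] 0.21415941264336402
```

View pics/w23.png

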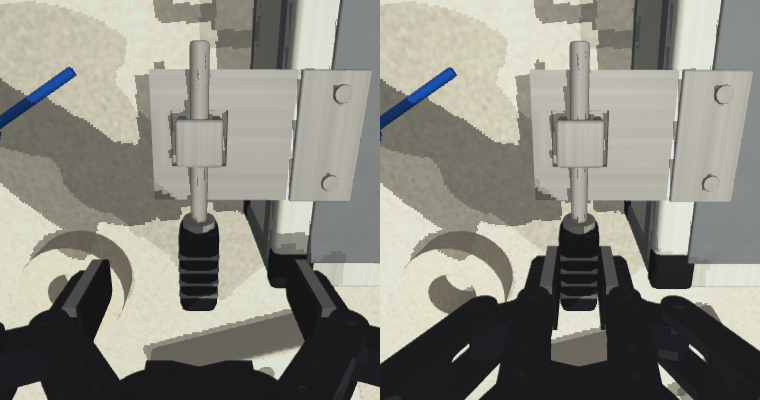

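Run:
```python
from h import *
a=-.097
yc=np.array([-np.sin(a),np.cos(a),0])
p=np.array([.4812,-.178,.1235])
for d in (.03,.07,.105):
    env.line_to(list(p-d*yc),feed=.08)
    o=env.get_obs(); print(o['time'],o['tool_pos'],o['ft_force'],o['moment'],o['opening'])
    if np.linalg.norm(o['ft_force'])>15: break
c=cam('wrist','w4')
c=cam('top','t4')
```

```text
8.1083 [ 0.4779 -0.2096  0.1234] [ 0.111  -2.2181 -2.8975] [-0.6259  0.0573 -0.0132] 0.2159782223191979
8.7583 [ 0.4744 -0.248   0.1237] [ 0.0224  0.161  -0.8639] [ 0.0198 -0.0268 -0.021 ] 0.21768008863764746
9.35 [ 0.4708 -0.2828  0.1234] [-0.0895  0.6828  0.2613] [-0.0002  0.0092 -0.0087] 0.21905122965094548
```

View pics/w4.png

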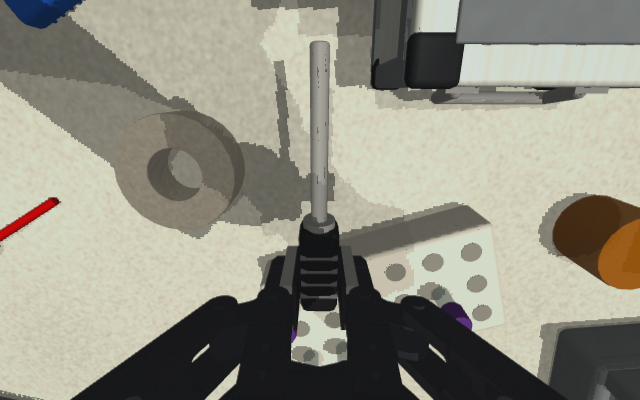

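Run:
```python
from h import *
a=np.radians(7.7-90)
q=list(q_down(a))
o=env.get_obs(); p=o['tool_pos']
env.line_to([p[0],p[1],.25],feed=.2)
try: env.line_to([.472,.3595,.25],q,feed=.25)
except env.Unreachable as e:
    print('unr',e); env.move_ptp([.472,.3595,.25],q)
o=env.get_obs(); print(o['time'],o['tool_pos'],o['ft_force'],o['opening'],o['qpos'])
c=cam('wrist','w5'); np.savez('w5.npz',**c)
t=env.landmark_of('wrist','tray'); 
for r in t[:2]: print(r,pix2w(c,r['centre'],0))
vs,us=np.mgrid[0:400:2,0:640:2]
P=np.array([pix2w(c,(u,v)) for u,v in zip(us.ravel(),vs.ravel())]); np.save('P5.npy',P)
m=(P[:,2]>.02)&(P[:,2]<.036)&(abs(P[:,0]-.513)<.14)&(abs(P[:,1]-.365)<.09)
print(m.sum(),cv2.minAreaRect((P[m][:,:2]*1000).astype(np.float32)))
```

```text
12.95 [0.4721 0.3586 0.2502] [ 0.9058 -0.3378 -1.0758] 0.21779147881676206 [-1.4752  0.7254  1.21    1.9338 -0.7891  1.065  -1.3551]
{'centre': [315.5, 130.9], 'confidence': 0.92} [0.5085 0.3675 0.    ]
1045 ((510.84417724609375, 364.5911865234375), (213.323974609375, 126.5911636352539), 7.541097640991211)
```

View pics/w5.png

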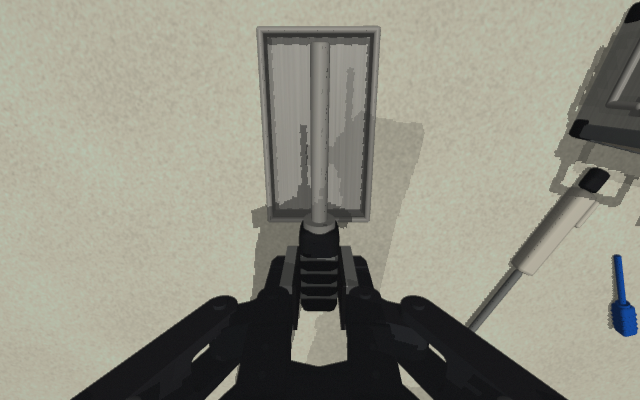

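```bash
python3 - <<'E'
from h import *
q=list(q_down(np.radians(7.55-90)))
x,y=.4702,.3592
env.line_to([x,y,.06],q,feed=.2)
for z in (.03,.023):
    env.line_to([x,y,z],feed=.06)
    o=env.get_obs(); print(o['time'],o['tool_pos'],o['ft_force'],o['opening'])
c=cam('wrist','w6')
env.let_go()
o=env.get_obs(); print(o['time'],o['tool_pos'],o['ft_force'],o['opening'])
c=cam('wrist','w7')
E
python3 -c "
import cv2;a=cv2.imread('pics/w6.png');b=cv2.imread('pics/w7.png')
import numpy as np;cv2.imwrite('pics/w67.png',np.hstack([a[:,120:520],b[:,120:520]]))"
```

```text
14.8 [0.4702 0.359  0.0298] [-0.3119  0.609  -0.2878] 0.21556221631446448
15.0667 [0.472  0.3595 0.0238] [1.7155 1.0476 3.4891] 0.21687585479988652
15.775 [0.4701 0.3592 0.0229] [-0.0185 -0.2091 -0.2158] 0.9988342853727941
```

View pics/w67.png

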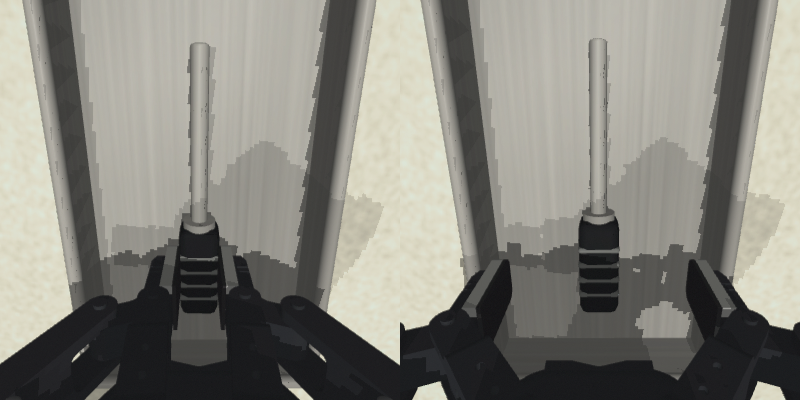

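```bash
cat >> h.py <<'E'
A=-.097
XC=np.array([np.cos(A),np.sin(A),0]);YC=np.array([-np.sin(A),np.cos(A),0]);ZZ=np.array([0,0,1.])
HINGE=np.array([.6796,-.0184,.100])
def bar(th): return HINGE+XC*(-.182*np.cos(th)+.006*np.sin(th))+ZZ*(.182*np.sin(th)+.006*np.cos(th))
def toolR(beta,s):
    z=np.cos(beta)*XC-np.sin(beta)*ZZ
    x=s*YC; y=np.cross(z,x)
    return np.c_[x,y,z]
def hpose(th,beta,s,off=.011):
    R=toolR(beta,s)
    return list(bar(th)+off*R[:,2]), list(Rn.from_matrix(R).as_quat())
E
python3 - <<'E'
from h import *
env.line_to([.4702,.3592,.2],feed=.2)
o=env.get_obs(); print(o['time'],o['ft_force'],o['tool_pos'])
cam('wrist','w8')
for s in (1,-1):
  for b0 in (0,.3,.5,.7,.9,1.1):
    for off in (-.09,.011):
        p,q=hpose(0,b0,s,off); print(s,b0,off,env.inverse_kinematics(p,q))
  for th,b in ((.5,.8),(1,1.1),(1.5,1.3),(1.5,1.57),(1.5,1.8)):
        p,q=hpose(th,b,s); print(s,'th',th,b,env.inverse_kinematics(p,q))
E
```

```text
16.8583 [-0.0091 -0.2713 -0.285 ] [0.4692 0.3591 0.1988]
1 0 -0.09 None
1 0 0.011 None
1 0.3 -0.09 None
1 0.3 0.011 None
1 0.5 -0.09 None
1 0.5 0.011 None
1 0.7 -0.09 None
1 0.7 0.011 None
1 0.9 -0.09 None
1 0.9 0.011 None
1 1.1 -0.09 None
1 1.1 0.011 [ 0.606   0.7879 -1.0691  2.4763  1.958   0.8449 -2.1086]
1 th 0.5 0.8 None
1 th 1 1.1 [-0.4876  0.3232  0.4779  2.2354 -0.457   0.1659  0.2712]
1 th 1.5 1.3 [-0.5619  0.4878  0.7134  1.9095 -0.5201  0.6329  0.3407]
1 th 1.5 1.57 [-0.5185  0.5931  0.7412  1.7267 -0.4637  1.0043  0.2956]
1 th 1.5 1.8 [-0.4466  0.6835  0.7055  1.572  -0.4187  1.2888  0.2633]
-1 0 -0.09 None
-1 0 0.011 None
-1 0.3 -0.09 None
-1 0.3 0.011 None
-1 0.5 -0.09 None
-1 0.5 0.011 None
-1 0.7 -0.09 None
-1 0.7 0.011 None
-1 0.9 -0.09 None
-1 0.9 0.011 None
-1 1.1 -0.09 None
-1 1.1 0.011 [ 0.606   0.7879 -1.0691  2.4763  1.958   0.8449  1.033 ]
-1 th 0.5 0.8 None
-1 th 1 1.1 [-0.9773  0.6554  1.3095  2.2502 -1.4202  0.6359 -1.9366]
-1 th 1.5 1.3 [-0.8012  0.6956  1.186   1.9176 -0.954   0.8491 -2.4101]
-1 th 1.5 1.57 [-0.7157  0.7935  1.1848  1.7342 -0.7951  1.1816 -2.5401]
-1 th 1.5 1.8 [-0.6398  0.8917  1.1833  1.5805 -0.7283  1.4584 -2.5775]
```

View pics/w8.png

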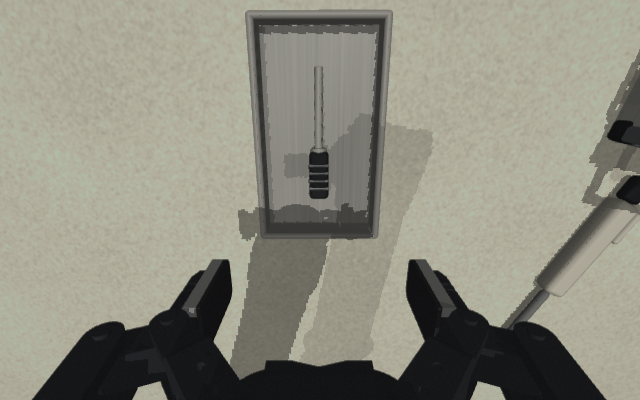

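Run:
```python
from h import *
s=1
for b0 in (1.1,1.2,1.3,1.4,1.57):
    for off in (-.09,.007):
        p,q=hpose(0,b0,s,off); print(s,b0,off,env.inverse_kinematics(p,q))
for th in (.25,.5,.75):
    for b in (1.1,1.2,1.3,1.4): 
        p,q=hpose(th,b,s,.007); print(th,b,env.inverse_kinematics(p,q))
p,q=hpose(0,1.57,1,-.12); print(p,q)
```

```text
1 1.1 -0.09 None
1 1.1 0.007 [ 0.6063  0.775  -1.0688  2.4786  1.9512  0.835  -2.1082]
1 1.2 -0.09 [-0.2163  0.2726  0.0648  2.4574  0.9537  0.0905 -1.1924]
1 1.2 0.007 [ 0.6261  0.7548 -1.069   2.4169  1.7536  0.7519 -1.9131]
1 1.3 -0.09 [-0.5938  0.327   0.5707  2.3885 -0.5698  0.242   0.3708]
1 1.3 0.007 [ 0.5285  0.6592 -0.8852  2.3582  1.5329  0.5646 -1.7087]
1 1.4 -0.09 [-0.6622  0.3821  0.7028  2.3095 -0.574   0.4215  0.3995]
1 1.4 0.007 [-0.3437  0.5365  0.3125  2.3311 -0.7933  0.1784  0.5914]
1 1.57 -0.09 [-0.6528  0.4737  0.7641  2.1734 -0.5242  0.6822  0.3779]
1 1.57 0.007 [-0.4875  0.6118  0.5523  2.2307 -0.716   0.4768  0.5406]
0.25 1.1 [ 0.6349  0.636  -1.0667  2.4395  1.81    0.6996 -1.9855]
0.25 1.2 [ 0.6531  0.6295 -1.0699  2.3768  1.5727  0.6531 -1.7476]
0.25 1.3 [-0.368   0.4364  0.3219  2.3542 -0.6836  0.1328  0.4784]
0.25 1.4 [-0.4867  0.4773  0.5051  2.2964 -0.69    0.3164  0.5015]
0.5 1.1 [ 0.6717  0.5342 -1.0681  2.3724  1.6187  0.6024 -1.7852]
0.5 1.2 [-0.4012  0.3593  0.3486  2.3507 -0.5371  0.0998  0.333 ]
0.5 1.3 [-0.5243  0.3962  0.5335  2.2927 -0.6072  0.279   0.4181]
0.5 1.4 [-0.5921  0.4421  0.6542  2.2328 -0.6009  0.4441  0.427 ]
0.75 1.1 [-0.1734  0.2957  0.0594  2.3196  0.8884  0.1042 -1.0843]
0.75 1.2 [-0.5379  0.3421  0.5393  2.2699 -0.5265  0.2355  0.3385]
0.75 1.3 [-0.6154  0.3856  0.6704  2.2095 -0.5498  0.4025  0.3738]
0.75 1.4 [-0.6432  0.4304  0.7409  2.1478 -0.5373  0.5556  0.373 ]
[np.float64(0.4983604378640865), np.float64(-0.0007644166790859739), np.float64(0.22599996195182015)] [np.float64(0.7405564750546334), np.float64(0.6719940094380109), np.float64(0.0002675634320020376), np.float64(0.0002948624976919937)]
```

Run:
```python
from h import *
p,q=hpose(0,1.4,1,-.09)
try: env.line_to(p,q,feed=.2)
except env.Unreachable as e: print('U',e); env.move_ptp(p,q)
o=env.get_obs(); print(o['time'],o['tool_pos'],o['qpos'],o['ft_force'])
c=cam('wrist','w9'); 
for r in env.landmark_of('wrist','lid_handle')[:2]: print(r,pix2w(c,r['centre'],.106))
p,q=hpose(0,1.4,1,.003); print(p,w2pix(c,bar(0)),w2pix(c,bar(0)+.045*YC),w2pix(c,bar(0)-.045*YC),env.inverse_kinematics(p,q))
```

```text
18.85 [0.4832 0.0013 0.1945] [-0.6434  0.3759  0.6746  2.3088 -0.5457  0.4153  0.369 ] [-0.7184 -0.9688  0.5385]
{'centre': [225.3, 368.9], 'confidence': 0.7} [ 0.4    -0.1394  0.106 ]
{'centre': [319.8, 201.3], 'confidence': 0.68} [0.499  0.0039 0.106 ]
[np.float64(0.49896305234119703), np.float64(-0.0008230543059717775), np.float64(0.10304365081003464)] [319.7156 207.0381] [319.7866 148.9151] [319.6527 258.4089] [-0.366   0.5317  0.342   2.3315 -0.8138  0.1938  0.6126]
```

View pics/w9.png

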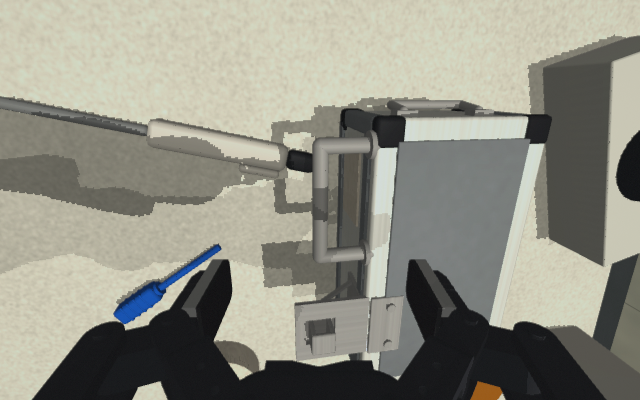

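```bash
python3 - <<'E'
from h import *
ok=True
for off in (-.03,-.008,.003):
    p,q=hpose(0,1.4,1,off); p=list(np.array(p)+.003*YC)
    env.line_to(p,q,feed=.1)
    o=env.get_obs(); print(o['time'],o['tool_pos'],o['ft_force'])
    if np.abs(o['ft_force']).max()>8: ok=False; break
c=cam('wrist','w10')
if ok:
    env.grab(f_grip=30)
    o=env.get_obs(); print(o['time'],o['tool_pos'],o['ft_force'],o['opening'])
    c=cam('wrist','w11')
E
python3 -c "
import cv2;a=cv2.imread('pics/w10.png');b=cv2.imread('pics/w11.png')
import numpy as np;cv2.imwrite('pics/w1011.png',np.hstack([a[:,120:520],b[:,120:520]]))"
```

```text
19.7 [0.4938 0.0026 0.1357] [0.0718 0.2509 0.2   ]
20.0667 [0.4974 0.0023 0.1142] [1.0199 0.3343 0.1492]
20.325 [0.4993 0.0022 0.1034] [-0.2726  0.2448 -0.5175]
20.8667 [0.5138 0.0007 0.1118] [-1.9692  2.0811 49.88  ] 0.4840786764803983
```

View pics/w1011.png

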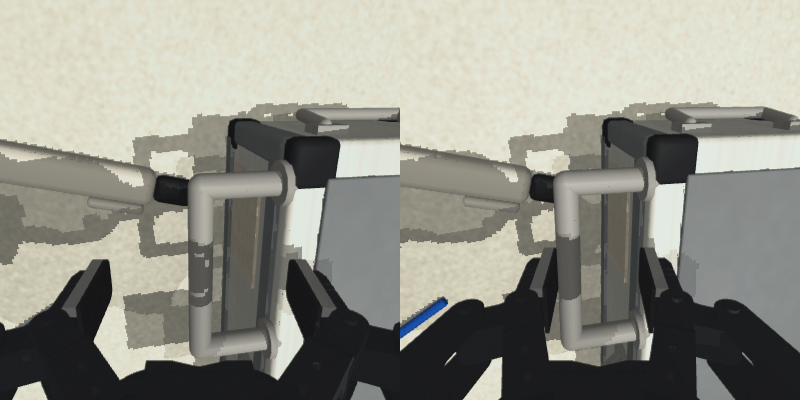

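```bash
cat >> h.py <<'E'
def armp(th,r=.158,y=.045):  # point on the handle's left arm, r from hinge
    return HINGE+YC*y+XC*(-r*np.cos(th)+.006*np.sin(th))+ZZ*(r*np.sin(th)+.006*np.cos(th))
def toolRy(beta,s):
    z=np.cos(beta)*XC-np.sin(beta)*ZZ
    y=s*YC; x=np.cross(y,z)
    return np.c_[x,y,z]
def apose(th,beta,s,off=.006):
    R=toolRy(beta,s); return list(armp(th)+off*R[:,2]), list(Rn.from_matrix(R).as_quat())
E
python3 - <<'E'
from h import *
env.let_go()
o=env.get_obs(); print(o['time'],o['tool_pos'],o['ft_force'],o['opening'])
p,q=hpose(0,1.4,1,-.09)
env.line_to(p,feed=.2)
o=env.get_obs(); print(o['time'],o['tool_pos'],o['ft_force'])
c=cam('wrist','w12')
c=cam('top','t12')
for s in (1,-1):
  for th,b,off in ((0,1.57,-.09),(0,1.57,.006),(.3,1.57,.006),(.6,1.57,.006),(.8,1.75,.006),(1.0,1.95,.006)):
    p,q=apose(th,b,s,off); print(s,th,b,off,env.inverse_kinematics(p,q))
E
python3 -c "
import cv2;a=cv2.imread('pics/w12.png');b=cv2.imread('pics/t12.png')
import numpy as np;cv2.imwrite('pics/w12b.png',np.hstack([a[:,150:550],b[60:300,150:480].repeat(1,0)] if 0 else [a[:,150:550],cv2.resize(b[100:260,280:440],(400,400))]))"
```

```text
21.425 [0.4988 0.0022 0.1027] [-1.0663 -0.4244  0.0316] 0.9995064906477463
22.0417 [0.4829 0.0012 0.1942] [ 0.6779 -0.5929  0.2634]
1 0 1.57 -0.09 [-0.322   0.4126  0.2062  2.0959 -0.1368  0.6446  1.4506]
1 0 1.57 0.006 [-0.2685  0.5666  0.1409  2.1535 -0.1808  0.4314  1.4888]
1 0.3 1.57 0.006 [-0.2847  0.4973  0.167   2.1111 -0.1536  0.5435  1.4678]
1 0.6 1.57 0.006 [-0.2938  0.4577  0.1929  2.0365 -0.1386  0.6586  1.4632]
1 0.8 1.75 0.006 [-0.2404  0.5153  0.1687  1.8602 -0.1415  0.954   1.4802]
1 1.0 1.95 0.006 [-0.182   0.6088  0.1317  1.6649 -0.14    1.2519  1.4838]
-1 0 1.57 -0.09 [-0.9341  0.7293  1.1936  2.1183 -0.8837  0.9295 -0.8901]
-1 0 1.57 0.006 [-0.8076  0.8148  0.9795  2.175  -1.0663  0.7614 -0.7606]
-1 0.3 1.57 0.006 [-0.8619  0.7819  1.0861  2.1335 -0.9731  0.8544 -0.8306]
-1 0.6 1.57 0.006 [-0.8866  0.7692  1.1658  2.0591 -0.9019  0.9526 -0.8894]
-1 0.8 1.75 0.006 [-0.8279  0.861   1.214   1.8843 -0.8062  1.2443 -0.9506]
-1 1.0 1.95 0.006 [-0.7364  0.9525  1.2114  1.6904 -0.7352  1.523  -0.9913]
```

View pics/w12b.png

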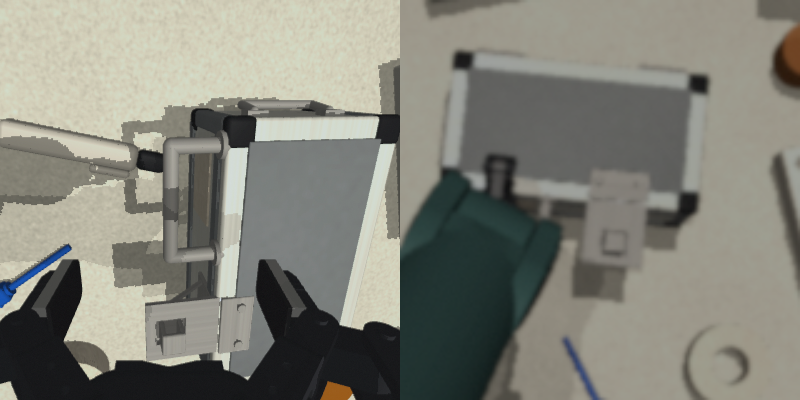

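Run:
```python
from h import *
p,q=apose(0,1.57,1,-.07)
env.line_to(p,q,feed=.15)
o=env.get_obs(); print(o['time'],o['tool_pos'],o['qpos'],o['ft_force'])
c=cam('wrist','w13')
for nm,pt in [('arm0',armp(0,.142)),('arm1',armp(0,.182)),('otherarm',armp(0,.182,-.045))]: print(nm,w2pix(c,pt))
for uv in [(330,200)]: print(pix2w(c,uv))
```

```text
23.8667 [0.5264 0.0414 0.1759] [-0.3323  0.4448  0.2224  2.1122 -0.1683  0.6004  1.4814] [ 1.0551  0.0617 -0.2064]
arm0 [319.1961 237.7314]
arm1 [319.1426 185.0482]
otherarm [187.7858 185.264 ]
[0.5139 0.0505 0.1073]
```

View pics/w13.png

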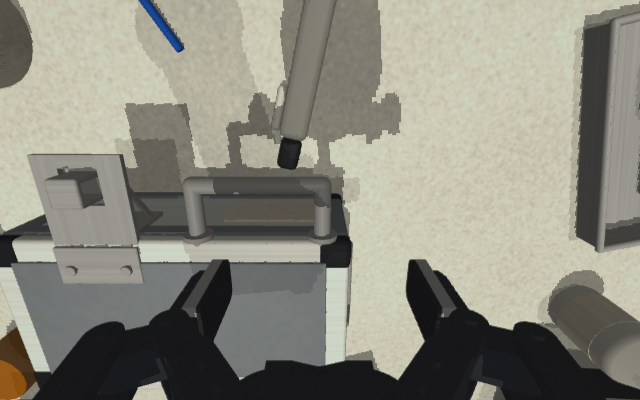

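```bash
sed -i 's/def armp(th,r=.158,y=.045)/def armp(th,r=.158,y=.048)/' h.py
python3 - <<'E'
from h import *
ok=True
for off in (-.03,-.008,.006):
    p,q=apose(0,1.57,1,off)
    env.line_to(p,q,feed=.12)
    o=env.get_obs(); print(o['time'],o['tool_pos'],o['ft_force'])
    if np.abs(o['ft_force']).max()>8: ok=False; break
if ok:
    env.grab(f_grip=40)
    o=env.get_obs(); print(o['time'],o['tool_pos'],o['ft_force'],o['opening'])
    c=cam('wrist','w14')
E
```

```text
24.4 [0.5268 0.0446 0.1359] [ 1.307   0.829  -0.2395]
24.7333 [0.5269 0.0445 0.1142] [0.9927 0.9765 0.6893]
25.0 [0.5268 0.0446 0.1002] [-1.0118 -0.9627 -0.167 ]
25.675 [0.527  0.0438 0.1003] [-0.5154 -2.9445  3.5697] 0.12347932797985747
```

View pics/w14.png

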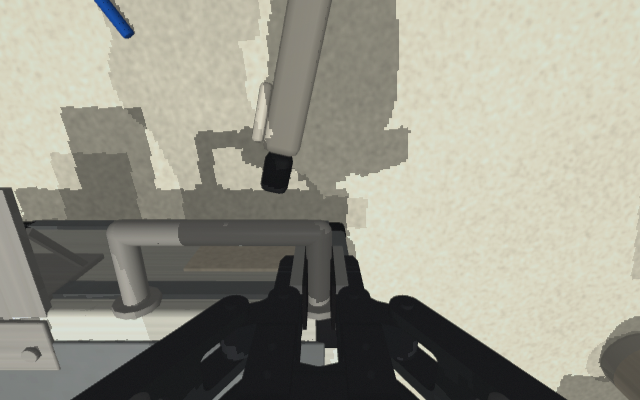

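Run:
```python
from h import *
for th in (.3,.7,1.0,1.2,1.35,1.5):
    p,q=apose(th,1.57+.52*th,1); print(th,env.inverse_kinematics(p,q))
for th in np.arange(.1,1.01,.1):
    p,q=apose(th,1.57+.52*th,1)
    env.line_to(p,q,feed=.08)
    o=env.get_obs(); print(round(th,2),o['time'],np.array(p)-o['tool_pos'],o['ft_force'],o['moment'],o['opening'])
    if np.abs(o['ft_force']).max()>35: break
c=cam('wrist','w15'); cam('scene','s15')
for th in (1.2,1.35,1.5):
    p,q=apose(th,1.57+.52*th,1); print(th,env.inverse_kinematics(p,q))
```

```text
0.3 [-0.2847  0.5498  0.1933  2.0142 -0.1955  0.7484  1.5164]
0.7 [-0.2583  0.5978  0.2164  1.7848 -0.1933  1.1403  1.531 ]
1.0 [-0.2247  0.6798  0.2171  1.5863 -0.1956  1.4134  1.5376]
1.2 [-0.2005  0.7526  0.2146  1.4431 -0.2     1.5879  1.5399]
1.35 [-0.1822  0.8153  0.212   1.3301 -0.2049  1.7157  1.5396]
1.5 [-0.164   0.8845  0.2087  1.2122 -0.2115  1.8418  1.5372]
0.1 26.075 [-0.0001  0.0008  0.0003] [ 0.256  -3.5695 -1.3747] [-0.8322 -0.0517  0.0268] 0.12058231114287368
0.2 26.425 [-0.      0.0008  0.0005] [ 1.8885 -4.9246 -1.7412] [-1.0352 -0.1074  0.0245] 0.11983260473955605
0.3 26.775 [0.0001 0.0008 0.0005] [ 1.0579 -4.9754 -1.2379] [-1.1512 -0.1632  0.1965] 0.11696285261293109
0.4 27.125 [0.0002 0.0008 0.0006] [ 1.4075 -4.8462 -0.9252] [-1.144  -0.2364  0.1742] 0.11911183223665152
0.5 27.475 [0.0002 0.0008 0.0007] [ 1.4994 -4.7099 -0.1257] [-1.133  -0.2388  0.3191] 0.12302354944113539
0.6 27.825 [0.0006 0.0008 0.001 ] [ 0.1378 -5.6903 -1.2023] [-1.0684 -0.2301  0.2976] 0.1219621525765345
0.7 28.175 [0.0009 0.0008 0.0011] [ 0.293  -5.1131 -1.4607] [-1.0436 -0.1446  0.3354] 0.12266703299474584
0.8 28.525 [0.0012 0.0008 0.0012] [ 0.2294 -4.7763 -1.4643] [-0.9786 -0.0659  0.3846] 0.11819468411618303
0.9 28.875 [0.0014 0.0008 0.0014] [-1.8418 -4.5141 -2.0031] [-1.0373 -0.1612  0.4028] 0.12228114310138119
1.0 29.2167 [0.0016 0.0008 0.0016] [-1.6687 -6.4732 -1.7021] [-0.9198 -0.1568  0.6345] 0.1237225795755189
1.2 [-0.1897  0.7509  0.1954  1.4424 -0.1912  1.5866  1.5297]
1.35 [-0.1727  0.8138  0.1939  1.3295 -0.1967  1.7145  1.53  ]
1.5 [-0.1561  0.8831  0.1923  1.2116 -0.204   1.8407  1.5285]
```

View pics/w15.png

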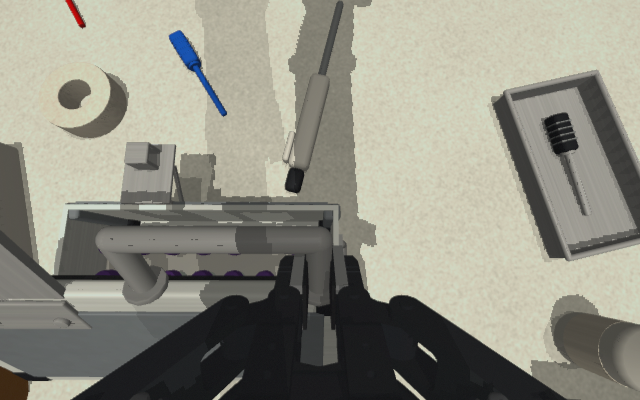

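View pics/s15.png

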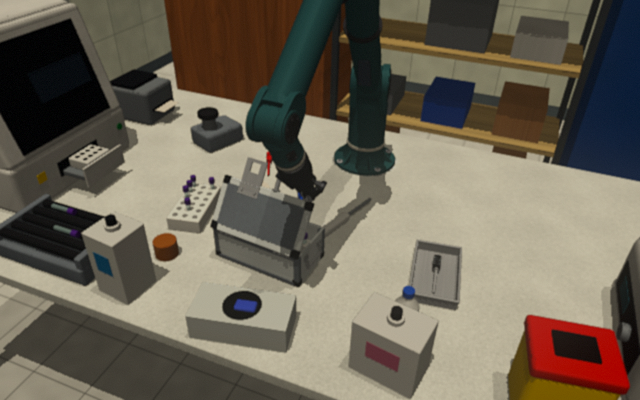

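Run:
```python
from h import *
def B(th): return 1.57+.52*th+.15*max(0,th-1)/.57
p,q=apose(1.57,B(1.57),1); print(B(1.57),env.inverse_kinematics(p,q))
p,q=apose(1.57,B(1.57),1,-.09); print(p,env.inverse_kinematics(p,q))
for th in (1.1,1.2,1.3,1.4,1.48,1.57):
    p,q=apose(th,B(th),1)
    env.line_to(p,q,feed=.08)
    o=env.get_obs(); print(round(th,2),o['time'],np.array(p)-o['tool_pos'],o['ft_force'],o['moment'],o['opening'])
    if np.abs(o['ft_force']).max()>35: break
c=cam('wrist','w16'); cam('scene','s16')
```

```text
2.5364 [-0.1333  0.9894  0.1812  1.0763 -0.2175  2.0542  1.5203]
[np.float64(0.7637626607006612), np.float64(0.021637225543040633), np.float64(0.3092075749951194)] None
1.1 29.6583 [0.0018 0.0009 0.0016] [-1.3043 -4.8736 -0.5768] [-0.8792 -0.1409  0.7102] 0.12281057146494453
1.2 30.0 [0.002  0.0009 0.0015] [-2.9806 -5.6016 -1.3322] [-0.845  0.062  0.812] 0.11807959073555954
1.3 30.3417 [0.0021 0.0009 0.0014] [-3.4474 -5.3909 -0.3213] [-0.8811  0.1506  0.7394] 0.12400382785364208
1.4 30.6833 [0.0022 0.0009 0.001 ] [-4.8891 -5.9236  0.2802] [-0.7132  0.3221  0.9599] 0.12088113546528689
1.48 30.9917 [0.0021 0.001  0.0005] [-4.3041 -5.6884  2.4527] [-0.807   0.4316  1.0361] 0.12171703790405607
1.57 31.3167 [0.0019 0.001  0.0001] [-5.3799 -5.9058  3.0082] [-0.5952  0.4881  1.0784] 0.12311562592092254
```

View pics/w16.png

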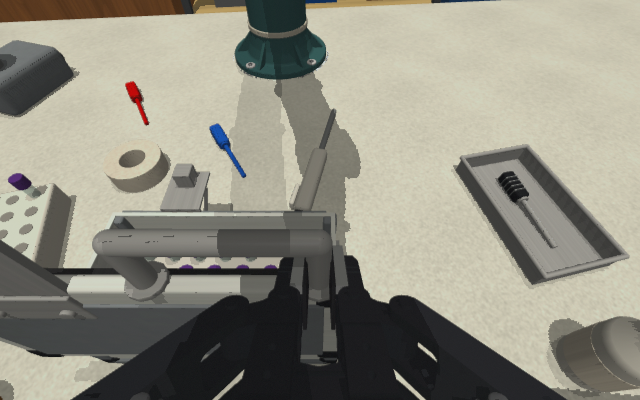

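View pics/s16.png

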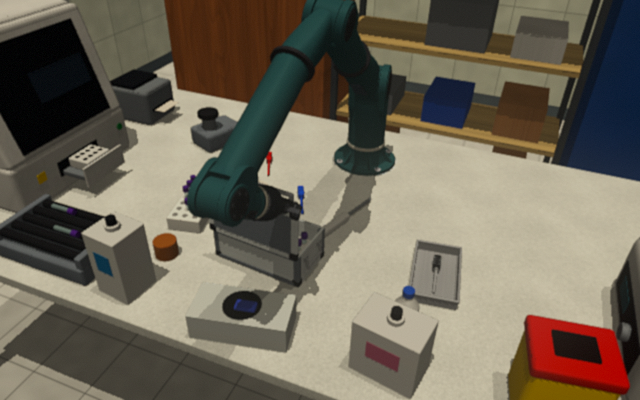

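Run:
```python
from h import *
B=2.5364
for b in (2.5364,2.45,2.35,2.2):
    for off in (-.015,-.03,-.045,-.06,-.09):
        p,q=apose(1.57,b,1,off)
        r=env.inverse_kinematics(p,q); print(b,off,None if r is None else r)
env.let_go()
o=env.get_obs(); print(o['time'],o['tool_pos'],o['ft_force'],o['opening'],o['qpos'])
cam('wrist','w17')
```

```text
2.5364 -0.015 None
2.5364 -0.03 None
2.5364 -0.045 None
2.5364 -0.06 None
2.5364 -0.09 None
2.45 -0.015 [-0.1308  0.9628  0.178   1.0535 -0.2098  2.0157  1.5131]
2.45 -0.03 [-0.1263  0.9752  0.1794  1.0034 -0.2125  2.053   1.5089]
2.45 -0.045 None
2.45 -0.06 None
2.45 -0.09 None
2.35 -0.015 [-0.1411  0.9102  0.1835  1.1142 -0.2017  1.9085  1.517 ]
2.35 -0.03 [-0.1371  0.9195  0.1849  1.0687 -0.2034  1.9444  1.5137]
2.35 -0.045 [-0.1328  0.93    0.1863  1.0211 -0.2056  1.9811  1.51  ]
2.35 -0.06 [-0.1283  0.9418  0.1877  0.9711 -0.2083  2.0189  1.5059]
2.35 -0.09 None
2.2 -0.015 [-0.1587  0.8307  0.1916  1.2118 -0.1906  1.7416  1.5202]
2.2 -0.03 [-0.1554  0.8354  0.1931  1.1729 -0.191   1.7755  1.5176]
2.2 -0.045 [-0.1519  0.8411  0.1946  1.1326 -0.1919  1.81    1.515 ]
2.2 -0.06 [-0.1482  0.8478  0.196   1.0905 -0.193   1.845   1.5123]
2.2 -0.09 [-0.1402  0.8646  0.1987  1.0006 -0.1966  1.9175  1.5061]
32.1333 [0.6853 0.0293 0.2545] [0.3555 0.7693 0.2856] 0.9968905918917029 [-0.129   0.9888  0.1713  1.0759 -0.2134  2.0532  1.5148]
```

View pics/w17.png

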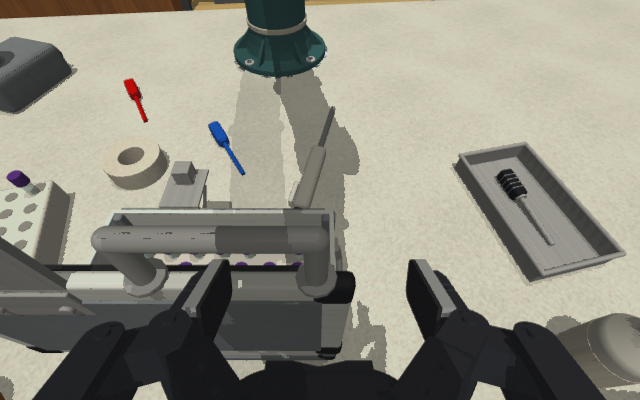

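Run:
```python
from h import *
for b,off in ((2.45,-.015),(2.35,-.05)):
    p,q=apose(1.57,b,1,off); env.line_to(p,q,feed=.06)
    o=env.get_obs(); print(o['time'],o['tool_pos'],o['ft_force'])
p,q=apose(1.57,2.1,1,-.05); p=list(np.array(p)+[.03,0,.10])
try: env.line_to(p,q,feed=.12)
except env.Unreachable as e: print('U',e)
o=env.get_obs(); print(o['time'],o['tool_pos'],o['ft_force'])
c=cam('wrist','w18'); s=cam('scene','s18'); t=cam('top','t18')
for r in env.landmark_of('scene','lid_handle')[:1]: print(r)
print('pred',[(th,w2pix(s,bar(th))) for th in (1.3,1.4,1.5,1.57,1.65)])
P=np.array([pix2w(c,(u,v)) for v in range(0,400,2) for u in range(0,640,2)])
```

```text
32.6833 [0.7019 0.0276 0.2686] [ 0.8476  0.3012 -0.0628]
33.4167 [0.7249 0.0254 0.2935] [ 0.7529  0.6736 -0.6764]
34.475 [0.7448 0.0264 0.3994] [-0.2445 -0.2854 -0.5269]
{'centre': [275.5, 188.6], 'confidence': 0.92}
pred [(1.3, array([283.4961, 183.0244])), (1.4, array([279.5278, 185.4646])), (1.5, array([275.4274, 188.6625])), (1.57, array([272.5033, 191.3454])), (1.65, array([269.1323, 194.8484]))]
```

View pics/s18.png

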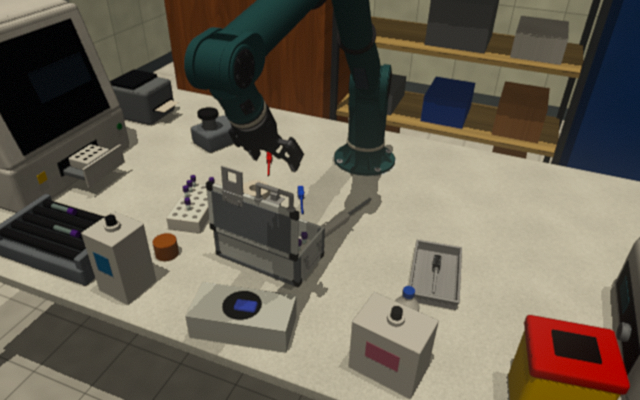

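View pics/w18.png

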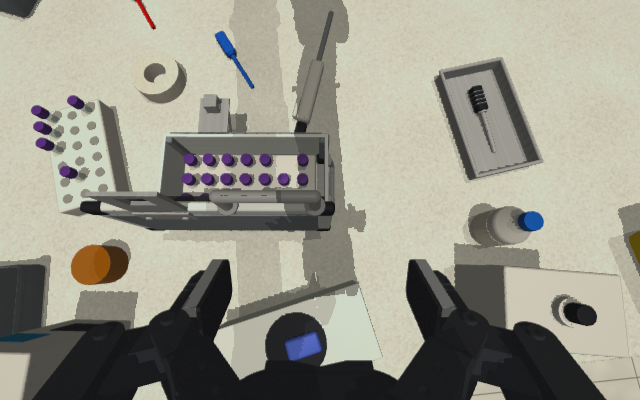

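View pics/t18.png

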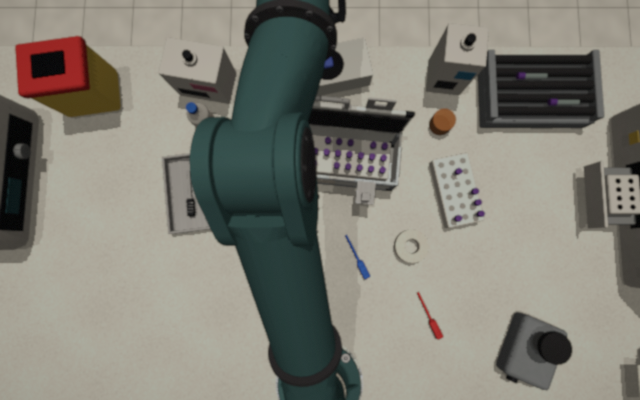

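Run:
```python
from h import *
s=env.camera('scene'); w=env.camera('wrist')
P=np.array([pix2w(s,(u,v)) for v in range(190,245) for u in range(212,300)])
R=(P-HINGE)
L=np.c_[R@XC,R@YC,P[:,2]]
m=(abs(L[:,0])<.05)&(L[:,2]>.13)&(L[:,2]<.225)&(L[:,1]>-.18)&(L[:,1]<.05)
Q=L[m]; 
A_=np.c_[Q[:,2],Q[:,1],np.ones(len(Q))]; k=np.linalg.lstsq(A_,Q[:,0],rcond=None)[0]
for i in range(3):
    r=Q[:,0]-A_@k; g=abs(r)<.006; k=np.linalg.lstsq(A_[g],Q[g,0],rcond=None)[0]
print(len(Q),g.sum(),'theta ~',np.pi/2+np.arctan(k[0]),k)
W=np.array([pix2w(w,(u,v)) for v in range(40,190,1) for u in range(420,560,1)])
m=(W[:,2]>.022)&(W[:,2]<.036); print('tray',cv2.minAreaRect((W[m][:,:2]*1000).astype(np.float32)))
for n,uv in (('pin butt',(476,86)),('pin tip',(493,151)),('mid',(486,122))): print(n,pix2w(w,uv),pix2w(w,uv,.01))
o=env.get_obs(); print(o['time'],o['ft_force'],np.abs(o['qvel']).max())
```

```text
2398 2394 theta ~ 1.5265745318838122 [-0.0443  0.      0.02  ]
tray ((509.72589111328125, 363.80987548828125), (217.26014709472656, 127.7035903930664), 7.3772873878479)
pin butt [0.4483 0.3549 0.0249] [0.4402 0.3641 0.01  ]
pin tip [0.5741 0.3698 0.0092] [0.5743 0.3693 0.01  ]
mid [0.518  0.3651 0.0148] [0.5161 0.3682 0.01  ]
34.775 [ 0.053  -0.3734 -0.0373] 0.0049561968171811
```

Lid measures about 1.53 rad (plane fit) and 1.50 rad (landmark). The pin lies flat in the tray, the tray has not moved by more than about 1 mm, and the gripper is clear, so I am handing in.

Run:
```python
from bench import env
print(env.sign_off()); print(env.get_obs()['time'])
```

```text
the job is handed in; nothing more can be done
None
the job is handed in; nothing more can be done
```

The job is done and handed in at about 35 s of the 58 s allowed; the sign-off gave no verdict. I drew the steel pin sideways out of the staple and set it down in the tray with the lid still shut. I then raised the lid by the left arm of its handle, let go and moved the gripper clear.

**Last checks:**
- **Lid:** a plane fit to depth readings gives about 1.53 rad, and the handle position gives about 1.50 rad. Both are above the required 1.4.
- **Pin:** it lies flat in the tray, its middle within about 1 cm of the tray's centre. I let it go about 4 mm above its resting height.
- **Tray:** it has moved about 1 mm, which is within measuring error.
- **Other things on the bench:** they look undisturbed in the last pictures, but I did not measure their positions again.
- **Robot:** it is still and the force reading is close to zero.

**What went wrong:** my first try at gripping the handle bar failed. A closing finger caught the lid's front edge and the wrist force reached about 50 N, below the 120 N limit. There is also a 40 N limit on the arm or gripper body pressing on something. As far as I can tell only a fingertip was touching, but I could not measure that contact on its own. I opened the gripper and backed off, and saw no damage or movement afterwards.

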